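Pack up the free edge of a sprung circuit board and hold it down on the packing

ROBOT

A 7-joint arm with a two-finger parallel gripper is mounted at the origin on the work surface. World frame = base frame: x ahead of the robot, y to its left, z up, the work surface at z = 0. Lengths are in m, angles in rad, forces in N, time in s.
With the tool pointing down it reaches from about 0.425 to 0.875 m from the base axis. Payload 4.7 kg.
Tool frame: the origin (TCP) lies midway between the tips of the shut fingers; the grasp point (between the pads) lies 19 mm behind it; z points along the fingers, y is the direction in which the jaws open and shut (so a half turn about z gives the same grasp; the last joint's range is limited). The gripper opens to 87 mm and grips with 3 to 60 N. Pads are 19 mm wide; open, the fingers measure 117 mm over their backs; the gripper's body (75 mm by 190 mm) begins 51 mm behind the grasp point.
Start: joints at [-1.21, 0.321, -0.07, 1.45, 0.023, 1.371, -0.057], TCP at [0.221, 0.611, 0.223] pointing down, gripper open.
Joint ranges: [-2.86, 2.86], [-0.3, 2.09], [-1.38, 1.24], [0.06, 2.45], [-1.56, 4.7], [0.09, 2.05], [-2.69, 2.69]. Speed limits (rad/s): [2.57, 2.57, 3.14, 3.14, 3.14, 3.14, 3.14].

INTERFACE

Orientations are given as a rotation vector (axis times angle).
In Python, from bench import get_state, eyes, job gives the robot as it stands. The module is installed in compiled form; this text tells all that it offers.
- The arm moves only by the shell command python3 -m jog 'ROWS' [FORCE]. ROWS is JSON, a list that holds one entry, the list of rows, each a list of 5 numbers: the opening, from 0 (shut) to 1 (fully open), then the shift along the tool's x, y, z in units of 40 mm (1.0 is 40 mm), then the turn about the tool's z in units of 5 degrees (1.0 is 5 degrees). In form: [[[jaw, dx, dy, dz, turn], ...]]. A call has 1 to 10 rows; each row shifts and turns the commanded pose from where the row before left it, along the tool's axes as they then stand; what a row does not reach is not made up. A row lasts 1/8 s, in which the tool goes at most 62.5 mm and 10.7 degrees, less where a joint would pass 70% of its speed; a pose out of reach is approached as far as the arm can. A call is refused whole if a number of a shift passes 1 or a number of a turn 1, either way. A call with a gripper value outside its range is refused whole. The fingers move at their own pace and stop on an object; FORCE is the grip in N (left out, the last holds). Time passes only in rows, so rows that do not move let the fingers close. It gives the time, the measured TCP pose, the force and the opening at its end, in the units of the state.
- get_state(): the state, without advancing time (a new reading comes with each control period).
- eyes.get_image(name): name is "scene" or "top" or "wrist"; returns (picture, depth): 480x640x3 uint8, red, green, blue; 480x640 float32, m along the optical axis (not along the pixel's ray), 0 where there is no reading.
- eyes.camera_params(name): a dict with "camera_matrix" (3x3 intrinsics, pixels), "pose" (4x4, takes a point from camera to world coordinates); the wrist camera has in their place "mount" (4x4, takes a point from camera to tool coordinates, whose origin is the TCP and whose axes are the flange's). Camera axes: x right, y down, z forward; pixel columns grow to the right and rows downward; lengths in m; the calibration is good to about 2 mm. A picture is of the moment at which its call begins: read the wrist's pose just before it. camera_params takes no time and is no camera call.
- job.close_job(): hands the job in, once; it reports no verdict.
The state is a dict: "time": time; "joint_positions": joint angles; "qd": joint speeds; "joint_torque": joint torques, N m; "position": TCP position; "tool_rot": TCP orientation; "ft_force": force on the tool from outside, world axes, zero at the start; "torque": the same for the moment, N m; "grip_width": opening from 0.0 (shut) to 1.0 (fully open).
Only numpy, scipy, OpenCV 4.12 (cv2) and the standard library are available. Lean on these libraries where they do the work, as an engineer would, in place of code of your own. Each camera call takes 0.05 s, during which the arm holds its last target. There are 200 camera calls.

TASK

The circuit board hangs by one edge in a sprung holder, and its free edge needs firm support: lay the brown packing strips one on another on the bench under the middle of the free edge, each square to the edge with half its length in under the board and half sticking out, as many (two or three) as it takes for the board, when pushed down, to come to rest on the stack before the holder's own stop. Then press the board down onto the stack by the metal can with the fingers, touching no strip, with a gentle but firm push of 10 to 20 N, and finish while still holding it pressed; strips that are not needed stay out of the way, and the other things on the bench are left alone.

Things in the scene. Friction and masses are not known exactly. Their poses are not given: they have to be found in the camera images.
- board: green circuit board, 100 x 100 x 3 mm, held level. Origin: middle of its free edge, on the underside; y points from the free edge in under the board to the holder, x along the edge, z up. It can only slide straight down, 15 mm from its raised start to a hard stop, and springs back (1 N starts it down, 6 N at the stop). The gap from the bench to its raised underside varies, 25 to 42 mm
- holder: grey sprung holder fixed to the bench that carries the board's far edge. Origin: straight below the board's origin, axes the same (its own z means nothing to the job). The space under the board is clear for 90 mm in along y; the base, 130 mm wide, and two steel posts up to 112 mm above the bench stand 98 to 135 mm in
- press_pad (a point): place to press: centre of the top of a flat bright metal can, 34 x 34 mm, on the board; 27 mm in from the free edge and 7 mm above the board's underside; moves with the board
- strip1: one of four identical loose brown packing strips (shims), 100 x 30 x 10 mm, 45 g, lying flat on the bench. Origin: centre of its underside; x along its 100 mm length, y along its 30 mm width
- strip2: one of four identical loose brown packing strips (shims), 100 x 30 x 10 mm, 45 g, lying flat on the bench. Origin: centre of its underside; x along its 100 mm length, y along its 30 mm width
- strip3: one of four identical loose brown packing strips (shims), 100 x 30 x 10 mm, 45 g, lying flat on the bench. Origin: centre of its underside; x along its 100 mm length, y along its 30 mm width
- strip4: one of four identical loose brown packing strips (shims), 100 x 30 x 10 mm, 45 g, lying flat on the bench. Origin: centre of its underside; x along its 100 mm length, y along its 30 mm width
- heatsink: small finned aluminium heat sink, 24 x 24 x 12 mm, lying between the strips; origin: centre of its underside. Bystander
- spool: metal solder spool standing on end, 56 mm across, 40 mm tall; origin: centre of its underside. Bystander
- screwdriver: screwdriver lying on the bench beyond the strips, 160 mm long. Bystander
- flux_bottle: small white bottle, 36 mm across, 90 mm tall, standing beyond the holder; origin: centre of its underside. Bystander
There are look-alikes about, which are no part of the job. What is shaped like the strip1 but blue or red is not meant.

How it is judged:
By the outcome, as a careful person would: the job done as asked, in the order asked, and still so for the second after the job is handed in, while the arm keeps its last pose, push and grip.
It also fails if it takes over 72 s, if anything falls off the work surface, if the arm or the gripper's body presses on something with over 40 N, if the wrist force passes 120 N, or if a joint passes its speed limit or range.

## Working session

There is one attempt and no reset: what is moved stays moved. The work goes in short steps, Python scripts to look and compute and a shell command to move; the robot and the scene stay as the last step left them, time stands still between calls to the robot, and variables do not carry over. Pictures are saved under pics/ and viewed, about 8 in all and at most 12, crops included, and the job is handed in when it is done.

```bash
mkdir -p pics
cat > h.py <<'E'
import numpy as np,cv2
from scipy.spatial.transform import Rotation as R
from bench import get_state,eyes,job
def grab(n,save=None):
    s=get_state(); im,d=eyes.get_image(n); p=eyes.camera_params(n)
    K=np.array(p["camera_matrix"])
    if "pose" in p: T=np.array(p["pose"])
    else:
        W=np.eye(4);W[:3,:3]=R.from_rotvec(s["tool_rot"]).as_matrix();W[:3,3]=s["position"];T=W@np.array(p["mount"])
    if save: cv2.imwrite(f"pics/{save}.png",im[:,:,::-1]); np.savez(f"pics/{save}.npz",im=im,d=d,K=K,T=T)
    return im,d,K,T
def cloud(d,K,T):
    v,u=np.mgrid[:480,:640]; P=np.stack([(u-K[0,2])/K[0,0]*d,(v-K[1,2])/K[1,1]*d,d],-1)
    return P@T[:3,:3].T+T[:3,3]
def ray(u,v,z,K,T):
    r=T[:3,:3]@np.array([(u-K[0,2])/K[0,0],(v-K[1,2])/K[1,1],1]); return T[:3,3]+r*(z-T[2,3])/r[2]
E
python3 - <<'E'
from h import *
for n in("scene","top"):
    im,d,K,T=grab(n,n+"0"); print(n,T.round(3).tolist(),K[0,0])
s=get_state();print(s)
a=cv2.imread("pics/scene0.png");b=cv2.imread("pics/top0.png")
E
```

```text
scene [[0.134, 0.719, -0.682, 1.081], [0.991, -0.104, 0.086, -0.189], [-0.009, -0.687, -0.727, 0.627], [0.0, 0.0, 0.0, 1.0]] 449.58896216885574
top [[0.001, -0.988, 0.157, 0.425], [-1.0, -0.005, -0.024, -0.092], [0.025, -0.157, -0.987, 0.849], [0.0, 0.0, 0.0, 1.0]] 485.292296480197
{'time': 0.1, 'joint_positions': array([-1.20988191,  0.32171716, -0.07006226,  1.45154178,  0.02263376,
        1.37078811, -0.05690476]), 'qd': array([-0.00058901, -0.00043157,  0.00037256, -0.0040997 ,  0.00016186,
        0.00070436,  0.00117424]), 'joint_torque': array([ 3.74258743e-04, -4.92572880e+01, -4.05468028e-01, -3.13397241e+01,
       -6.40497054e-02,  3.94385273e-02,  5.60470471e-05]), 'position': array([0.22084256, 0.61081794, 0.22159695]), 'tool_rot': array([-5.42008736e-01, -3.09432416e+00,  2.60936387e-03]), 'ft_force': array([-0.243921  , -1.00423059, -0.06966974]), 'torque': array([-0.03318112, -0.01197208, -0.05460231]), 'grip_width': 0.9998390531867609}
```

View pics/top0.png

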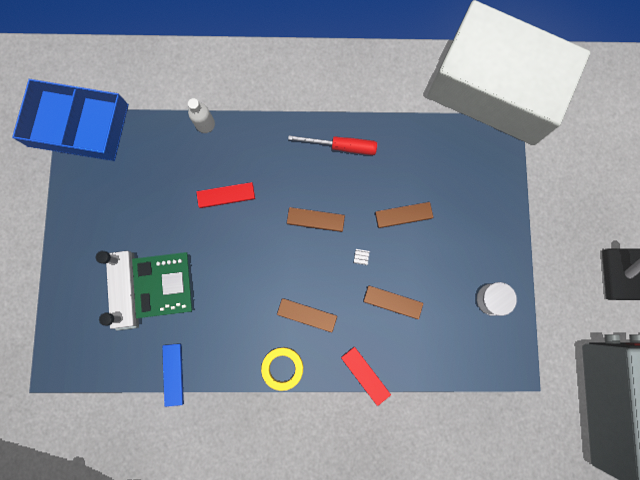

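View pics/scene0.png

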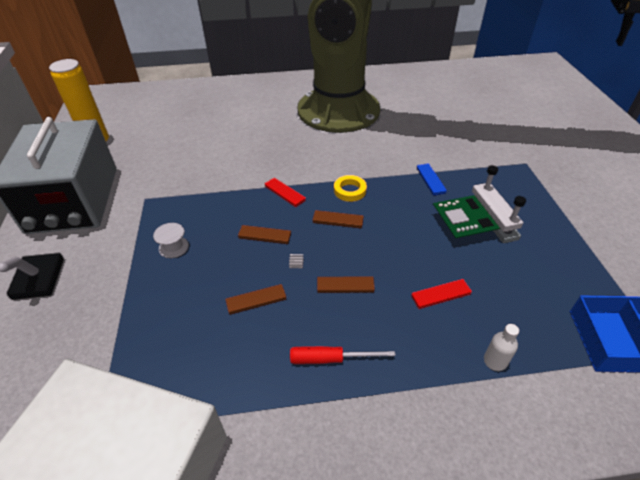

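Top view: the brown strips are at (316,219), (404,214), (307,315) and (393,302). The red strips at (226,195) and (366,376) and the blue one at (173,375) are look-alikes and don't count. The board is at (165,285), with its free edge at column ~191 and the can at (173,283). Next I'll measure them.

```bash
cat > m.py <<'E'
from h import *
f=np.load("pics/top0.npz");im,d,K,T=f["im"],f["d"],f["K"],f["T"]
hsv=cv2.cvtColor(im,cv2.COLOR_RGB2HSV);P=cloud(d,K,T)
def strips(z=0.010):
    # brown: hue orange ~8-18, moderate value
    m=cv2.inRange(hsv,(5,90,60),(18,220,200)); m[:, :60]=0
    m=cv2.morphologyEx(m,cv2.MORPH_OPEN,np.ones((3,3)))
    for c in cv2.findContours(m,0,2)[0]:
        if cv2.contourArea(c)<300: continue
        q=np.array([ray(u,v,z,K,T)[:2] for u,v in c[:,0]],np.float32)
        (cx,cy),(w,h),a=cv2.minAreaRect(q)
        if w<h: w,h,a=h,w,a+90
        px=c[:,0].mean(0); mm=np.zeros(m.shape,np.uint8);cv2.drawContours(mm,[c],-1,1,-1);mm=cv2.erode(mm,np.ones((5,5)))
        print("strip",px.round(),"c",round(cx,4),round(cy,4),"len",round(w,3),round(h,3),"ang",round((a+90)%180-90,1),"z",np.median(P[mm>0][:,2]).round(4))
strips()
print(im[219,316],hsv[219,316])
m=cv2.inRange(hsv,(50,80,40),(75,255,255)); m[:, :120]=0
m=cv2.morphologyEx(m,cv2.MORPH_OPEN,np.ones((3,3)))
c=max(cv2.findContours(m,0,2)[0],key=cv2.contourArea)
g=P[m>0];g=g[g[:,2]>0.01];zt=np.median(g[:,2]);print("board top z",zt,np.percentile(g[:,2],[5,95]))
q=np.array([ray(u,v,zt,K,T)[:2] for u,v in c[:,0]],np.float32);r=cv2.minAreaRect(q);print("board rect",r,cv2.boxPoints(r).round(4).tolist())
# free edge line fit: rightmost green pixel of each row
E=[]
for v in range(258,308):
    u=np.where(m[v]>0)[0]
    if len(u): E.append(ray(u.max()+.5,v,zt,K,T)[:2])
E=np.array(E,np.float32);vx,vy,x0,y0=cv2.fitLine(E,cv2.DIST_HUBER,0,.01,.01).ravel();print("edge dir",vx,vy,"pt",x0,y0,"ends",E[0],E[-1])
w=cv2.inRange(im,(190,190,190),(255,255,255));w[:, :155]=0;w[:,195:]=0;w[:265]=0;w[305:]=0
c=max(cv2.findContours(w,0,2)[0],key=cv2.contourArea);zc=np.median(P[w>0][:,2]);
q=np.array([ray(u,v,zt+.004,K,T)[:2] for u,v in c[:,0]],np.float32);print("can",cv2.minAreaRect(q),"z",zc)
k=P[(P[:,:,2]<.02)&(np.abs(P[:,:,0]-.45)<.1)&(np.abs(P[:,:,1])<.3)];print("mat z",np.median(k[:,2]))
E
python3 m.py
python3 - <<'E'
import cv2
a=cv2.imread("pics/top0.png")[180:335,90:450];cv2.imwrite("pics/c1.png",cv2.resize(a,None,fx=2.2,fy=2.2,interpolation=2))
E
```

```text
strip [307. 315.] c 0.4285 -0.0713 len 0.099 0.029 ang 72.5 z 0.0098
strip [393. 302.] c 0.4505 -0.2194 len 0.099 0.029 ang 72.3 z 0.01
strip [313. 219.] c 0.5954 -0.085 len 0.099 0.03 ang 82.1 z 0.0099
strip [406. 214.] c 0.6046 -0.2419 len 0.099 0.03 ang -79.3 z 0.0102
[160 110  77] [ 12 132 160]
board top z 0.029132516463445057 [0.02676695 0.03152754]
board rect ((0.4782715141773224, 0.1717548668384552), (0.0978727638721466, 0.09159662574529648), 7.22159481048584) [[0.42399999499320984, 0.210999995470047], [0.43549999594688416, 0.12020000070333481], [0.5325999855995178, 0.13249999284744263], [0.5210999846458435, 0.2232999950647354]]
edge dir 0.9920748 0.12564856 pt 0.4819958 0.12605375 ends [0.5231834 0.1318958] [0.44122052 0.12139689]
can ((0.4813391864299774, 0.15306596457958221), (0.03279482573270798, 0.03265988826751709), 7.32574987411499) z 0.032977536476507696
mat z 0.00046392622072710665
```

View pics/c1.png

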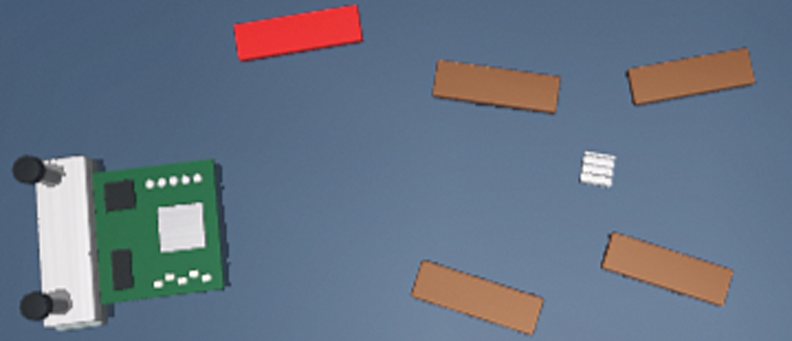

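The crop confirms it: the four brown strips are clearly different from the red one. The board's underside is at about 26 mm and its stop at about 11 mm, so two strips (20 mm) are needed. I'll use B (316,219) and C (393,302), gripping each by the end that will stick out.

```bash
cat > to.py <<'E'
from h import *
import sys
def to(x,y,z,yaw):
    s=get_state();M=R.from_rotvec(s["tool_rot"]).as_matrix();cy=np.degrees(np.arctan2(M[1,0],M[0,0]))
    t=-((yaw-cy+180)%360-180); a=np.radians(yaw)
    d=np.array([x,y,z])-s["position"]
    f=lambda a:np.array([d[0]*np.cos(a)+d[1]*np.sin(a),d[0]*np.sin(a)-d[1]*np.cos(a),-d[2]])/.04
    print("t",round(s["time"],2),"pos",s["position"].round(4),"yaw",cy.round(2),"tilt",M[:,2].round(3),"F",s["ft_force"].round(1),"grip",round(s["grip_width"],3))
    print(" turn",round(t/5,2)," shift before turn",f(np.radians(cy)).round(3)," after",f(a).round(3))
if __name__=="__main__": to(*map(float,sys.argv[1:5]))
E
python3 to.py .5909 -.1177 .15 82.1
```

```text
t 0.1 pos [0.2208 0.6108 0.2216] yaw 160.13 tilt [-0.    -0.002 -1.   ] F [-0.2 -1.  -0.1] grip 1.0
 turn 15.61  shift before turn [-14.891 -13.984   1.79 ]  after [-16.769  11.667   1.79 ]
```

```bash
python3 -m jog '[[[0.57,-0.7,-0.66,0,1],[0.57,-0.75,-0.57,0,1],[0.57,-0.8,-0.5,0,1],[0.57,-0.85,-0.4,0,1],[0.57,-0.9,-0.35,0,1],[0.57,-0.9,-0.25,0,1],[0.57,-0.9,-0.2,0,1],[0.57,-0.95,-0.1,0,1],[0.57,-0.95,0,0,1],[0.57,-0.95,0.1,0,1]]]'; python3 to.py .5909 -.1177 .15 82.1
```

```text
time: 1.35
position: [0.4053, 0.2776, 0.2227]
tool_rot: [1.806, 2.57, 0.001]
ft_force: [0.4, -0.5, -0.7]
grip_width: 0.572
t 1.35 pos [0.4053 0.2776 0.2227] yaw 109.8 tilt [ 0.  0. -1.] F [ 0.4 -0.5 -0.7] grip 0.572
 turn 5.54  shift before turn [-10.87    1.017   1.817]  after [-9.152  5.953  1.817]
```

```bash
python3 -m jog '[[[0.57,-1,0.3,0,1],[0.57,-1,0.4,0,1],[0.57,-1,0.5,0,1],[0.57,-1,0.5,0.3,1],[0.57,-1,0.6,0.3,1],[0.57,-1,0.6,0.3,0.5],[0.57,-1,0.65,0.3,0],[0.57,-1,0.65,0.3,0],[0.57,-1,0.6,0.3,0],[0.57,-0.5,0.4,0,0]]]'; python3 to.py .5909 -.1177 .15 82.1
python3 - <<'E'
from h import *
grab("wrist","w1")
E
```

```text
time: 2.6
position: [0.6224, -0.0994, 0.1495]
tool_rot: [2.366, 2.067, -0.004]
ft_force: [0.8, 1.1, -0.2]
grip_width: 0.567
t 2.6 pos [ 0.6224 -0.0994  0.1495] yaw 82.27 tilt [-0.002 -0.002 -1.   ] F [ 0.8  1.1 -0.2] grip 0.567
 turn 0.03  shift before turn [-0.559 -0.718 -0.014]  after [-0.562 -0.716 -0.014]
```

View pics/w1.png

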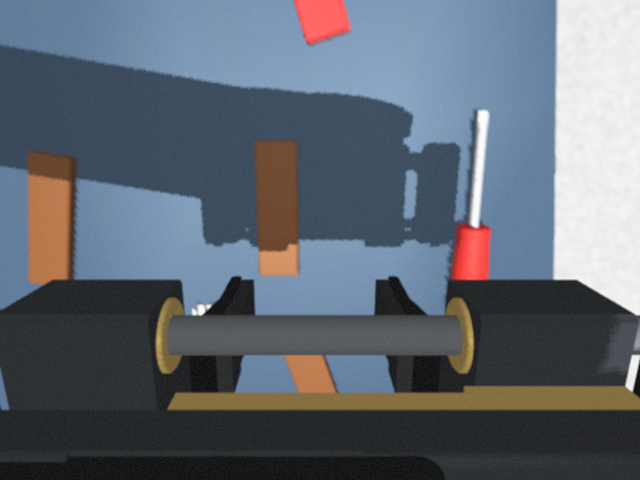

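Wrist view: strip B spans (256–299, 141–275), partly in shadow. The heat sink is at (205,308) and the other brown strip at (50,215) is A. Now I'll measure B from here.

```bash
cat > ws.py <<'E'
from h import *
def ws(name,z=.01,box=(0,640,0,300)):
    f=np.load(f"pics/{name}.npz");im,K,T=f["im"],f["K"],f["T"]
    h=cv2.cvtColor(im,cv2.COLOR_RGB2HSV);m=cv2.inRange(h,(5,100,50),(18,230,220));b=np.zeros_like(m);b[box[2]:box[3],box[0]:box[1]]=1;m*=b
    m=cv2.morphologyEx(m,cv2.MORPH_OPEN,np.ones((3,3)))
    for c in cv2.findContours(m,0,2)[0]:
        if cv2.contourArea(c)<1000: continue
        q=np.array([ray(u,v,z,K,T)[:2] for u,v in c[:,0]],np.float32)
        (cx,cy),(w,hh),a=cv2.minAreaRect(q)
        if w<hh:w,hh,a=hh,w,a+90
        print(c[:,0].min(0),c[:,0].max(0),"c",round(cx,4),round(cy,4),"size",round(w,4),round(hh,4),"ang",round(a%180,2))
E
python3 -c "
from ws import *
ws('w1')"
```

```text
[ 29 152] [ 74 283] c 0.4333 -0.0724 size 0.0989 0.0314 ang 72.28
[256 142] [297 274] c 0.5981 -0.0863 size 0.0971 0.0282 ang 82.2
```

```bash
python3 to.py .5925 -.1185 .004 82.1; python3 -m jog '[[[0.57,-0.3,-0.34,0.5,0],[0.57,-0.28,-0.34,0.7,0],[0.57,0,0,1,0],[0.57,0,0,0.8,0],[0.57,0,0,0.45,0],[0.57,0,0,0.18,0],[0.57,0,0,0,0]]]'; python3 to.py .5925 -.1185 .004 82.1
```

```text
t 2.65 pos [ 0.6238 -0.1023  0.1501] yaw 82.14 tilt [ 0.001 -0.005 -1.   ] F [ 1.8 -2.9  0.7] grip 0.57
 turn 0.01  shift before turn [-0.508 -0.719  3.651]  after [-0.508 -0.719  3.651]
time: 3.52
position: [0.5936, -0.1141, 0.0058]
tool_rot: [2.36, 2.073, 0.001]
ft_force: [0.1, 0.2, 0.4]
grip_width: 0.57
t 3.52 pos [ 0.5936 -0.1141  0.0058] yaw 82.61 tilt [ 0.001 -0.    -1.   ] F [0.1 0.2 0.4] grip 0.57
 turn 0.1  shift before turn [-0.112 -0.014  0.045]  after [-0.112 -0.013  0.045]
```

```bash
python3 -m jog '[[[0.57,-0.11,0,0.05,0],[0.3,0,0,0,0],[0.2,0,0,0,0],[0.2,0,0,0,0],[0.2,0,0,0,0],[0.2,0,0,0,0]]]' 30; python3 to.py .4885 .0937 .05 97.2
```

```text
time: 4.28
position: [0.5928, -0.1182, 0.0037]
tool_rot: [2.36, 2.074, 0.001]
ft_force: [-0.8, -0.7, 3.6]
grip_width: 0.341
t 4.28 pos [ 0.5928 -0.1182  0.0037] yaw 82.63 tilt [ 0.  0. -1.] F [-0.8 -0.7  3.6] grip 0.341
 turn -2.91  shift before turn [ 4.92  -3.265 -1.158]  after [ 5.583 -1.922 -1.158]
```

```bash
python3 -m jog '[[[0.2,0,0,-0.3,0],[0.2,0,0,-0.7,0],[0.2,0,0,-0.2,-1],[0.2,0,0,0,-1],[0.2,0,0,0,-0.92]]]'; python3 to.py .4994 .0074 .04 97.2
```

```text
time: 4.9
position: [0.593, -0.1183, 0.0522]
tool_rot: [2.073, 2.359, 0.001]
ft_force: [-0.3, -0.2, -0.1]
grip_width: 0.337
t 4.9 pos [ 0.593  -0.1183  0.0522] yaw 97.39 tilt [ 0.001 -0.    -1.   ] F [-0.3 -0.2 -0.1] grip 0.337
 turn 0.04  shift before turn [ 3.417 -1.915  0.304]  after [ 3.41  -1.927  0.304]
```

```bash
python3 -m jog '[[[0.2,0.4,-0.22,0,0],[0.2,0.75,-0.43,0,0],[0.2,0.75,-0.43,0,0],[0.2,0.75,-0.43,0.1,0.04],[0.2,0.6,-0.35,0.1,0],[0.2,0.16,-0.07,0.1,0],[0.2,0,0,0,0],[0.2,0,0,0,0],[0.2,0,0,0,0]]]'; python3 to.py .4994 .0074 .04 97.2
python3 - <<'E'
from h import *
grab("wrist","w2"); grab("top","top2"); print(get_state()["position"])
E
```

```text
time: 6.02
position: [0.4996, 0.0064, 0.0395]
tool_rot: [2.083, 2.351, 0.0]
ft_force: [0.1, -0.5, -0.4]
grip_width: 0.337
t 6.03 pos [0.4996 0.0064 0.0395] yaw 96.93 tilt [ 0.001 -0.    -1.   ] F [ 0.1 -0.5 -0.4] grip 0.337
 turn -0.05  shift before turn [ 0.025 -0.002 -0.012]  after [ 0.025 -0.002 -0.012]
[0.49938864 0.0066998  0.03942369]
```

View pics/w2.png

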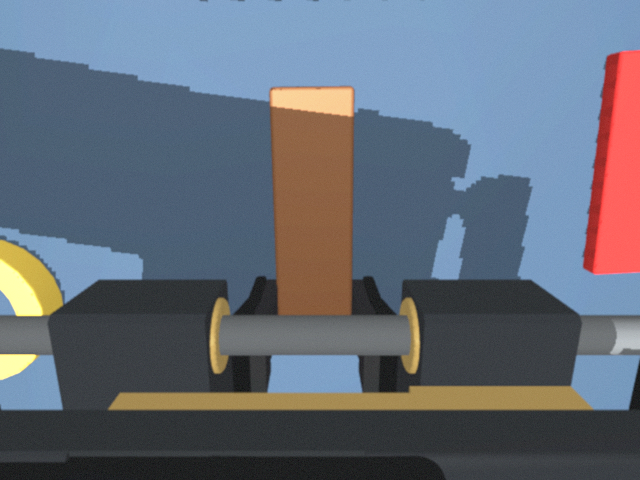

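The strip is held straight; its front end is at row 88, columns 271–353. Checking tilt and front-end position from depth.

```bash
cat > held.py <<'E'
from h import *
import sys
def held(name,rows):
    f=np.load(f"pics/{name}.npz");im,d,K,T=f["im"],f["d"],f["K"],f["T"]
    h=cv2.cvtColor(im,cv2.COLOR_RGB2HSV);m=cv2.inRange(h,(5,80,50),(20,230,255));m[:rows[0]]=0;m[rows[1]:]=0;m[:,:230]=0;m[:,400:]=0
    m=cv2.morphologyEx(m,cv2.MORPH_OPEN,np.ones((3,3)));P=cloud(d,K,T);e=cv2.erode(m,np.ones((9,9)));g=P[(e>0)&(d>0)]
    A=np.c_[g[:,:2],np.ones(len(g))];p,*_=np.linalg.lstsq(A,g[:,2],rcond=None)
    yd=np.array([-.1256,.992]);xd=np.array([.992,.1256]);print("slope along y,x",p[:2]@yd,p[:2]@xd,"z mean",g[:,2].mean())
    mid=np.where(m.any(1))[0].min();print("front row",mid)
    for v in (mid+3,200,270):
        u=np.where(m[v])[0];z=np.r_[P[v,u[3]:u[-3],2]].mean()
        a,b=ray(u.min(),v,z,K,T),ray(u.max(),v,z,K,T);c=(a+b)/2;print(v,u.min(),u.max(),"centre",c.round(4),"width",np.linalg.norm(a-b).round(4))
    s=get_state();print("tcp",s["position"].round(4))
held(sys.argv[1],(40,300))
E
python3 held.py w2
sed -i 's/"pics\/top0.npz"/__import__("sys").argv[1]/' m.py; python3 m.py pics/top2.npz
```

```text
slope along y,x -0.0034065053017263325 0.0014990882033282741 z mean 0.04492055857593225
front row 87
90 270 353 centre [0.4899 0.0875 0.0448] width 0.029
200 274 352 centre [0.495  0.049  0.0449] width 0.0291
270 276 351 centre [0.4985 0.0217 0.045 ] width 0.0292
tcp [0.4994 0.0067 0.0394]
strip [309. 315.] c 0.4286 -0.0711 len 0.099 0.029 ang 72.5 z 0.0098
strip [393. 302.] c 0.4506 -0.2194 len 0.099 0.029 ang 72.5 z 0.0099
strip [406. 214.] c 0.6046 -0.2419 len 0.099 0.03 ang -79.3 z 0.0104
[ 96 119 145] [106  86 145]
board top z 0.028984274316884218 [0.02646636 0.14110024]
board rect ((0.4734289348125458, 0.21449288725852966), (0.035806961357593536, 0.005287547595798969), 8.01416301727295) [[0.4553000032901764, 0.21459999680519104], [0.4560999870300293, 0.2093999981880188], [0.49149999022483826, 0.21439999341964722], [0.49079999327659607, 0.21960000693798065]]
edge dir 0.9928215 0.119605124 pt 0.48352918 0.21292536 ends [0.5211633  0.21547557] [0.45591098 0.20968872]Traceback (most recent call last):
  File "m.py", line 29, in <module>
    c=max(cv2.findContours(w,0,2)[0],key=cv2.contourArea);zc=np.median(P[w>0][:,2]);
ValueError: max() iterable argument is empty
```

```bash
python3 -m jog '[[[0.2,0,0,0.4,-0.05],[0.2,0.2,0,0.3,0],[0.2,0.3,0,0.1,0],[0.2,0.2,0,0,0],[0.2,0,0,0,0],[0.2,0,0,0,0],[0.2,0,0,0,0],[0.2,0,0,0,0]]]'
python3 - <<'E'
from h import *
grab("wrist","w3")
E
python3 to.py .4884 .0942 .0075 97.2; python3 held.py w3
```

```text
time: 7.12
position: [0.4956, 0.0349, 0.0076]
tool_rot: [2.076, 2.357, 0.001]
ft_force: [-0.1, 0.3, -1.2]
grip_width: 0.336
t 7.17 pos [0.4956 0.035  0.0075] yaw 97.25 tilt [ 0.  0. -1.] F [ 0.9 -0.8 -0.1] grip 0.339
 turn 0.01  shift before turn [1.491 0.009 0.   ]  after [1.491 0.008 0.   ]
slope along y,x -0.0030837400539228082 0.001495000019771465 z mean 0.01296845031953168
front row 87
90 270 353 centre [0.4854 0.1158 0.0148] width 0.0286
200 274 352 centre [0.4908 0.0775 0.013 ] width 0.0291
270 276 351 centre [0.4942 0.0517 0.0175] width 0.0284
tcp [0.4956 0.035  0.0075]
```

View pics/w3.png

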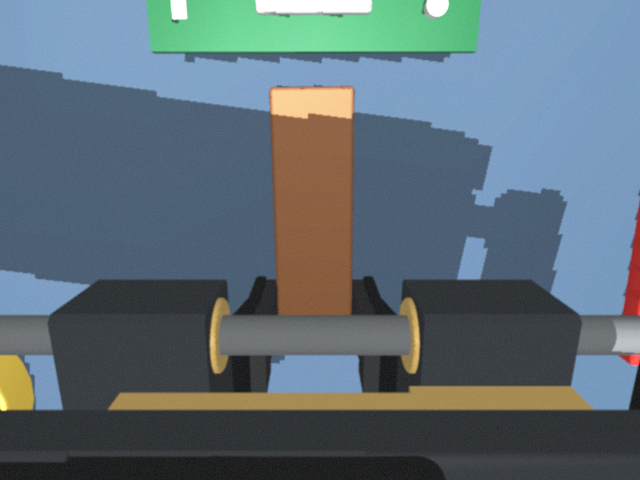

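The free edge shows at row ~50, from column 150 to 479, parallel to the strip's front end. I'll measure the edge from here.

Run:
```python
from h import *
f=np.load("pics/w3.npz");im,d,K,T=f["im"],f["d"],f["K"],f["T"];P=cloud(d,K,T)
h=cv2.cvtColor(im,cv2.COLOR_RGB2HSV);m=cv2.inRange(h,(50,80,40),(80,255,255));m=cv2.morphologyEx(m,cv2.MORPH_OPEN,np.ones((3,3)))
e=cv2.erode(m,np.ones((5,5)));zt=np.median(P[(e>0)&(d>0)][:,2]);print("top z",zt)
for v in(25,35,45):
    u=np.where(m[v])[0];a,b=ray(u.min(),v,zt,K,T),ray(u.max()+1,v,zt,K,T);print(v,u.min(),u.max(),np.linalg.norm(a-b).round(4),((a+b)/2).round(4))
u0,u1=np.where(m[45])[0][[0,-1]];q=[]
for u in range(u0+5,u1-4,4): q.append(ray(u,np.where(m[:80,u])[0].max()+1,zt,K,T)[:2])
vx,vy,x,y=cv2.fitLine(np.array(q,np.float32),2,0,.01,.01).ravel();print("dir",vx,vy,np.degrees(np.arctan2(vy,vx)),"pt",x,y)
```

```text
top z 0.028517520855630835
25 149 478 0.0999 [0.4841 0.1334 0.0285]
35 150 477 0.0998 [0.4844 0.1306 0.0285]
45 151 476 0.0998 [0.4848 0.1278 0.0285]
dir 0.9918447 0.1274523 7.3223944 pt 0.4844222 0.12549967
```

```bash
python3 -m jog '[[[0.2,0.3,0.01,0,0],[0.2,0.4,0,0,0],[0.2,0.4,0,0,0],[0.2,0.28,0,0,0],[0.2,0.1,0,0,0],[0.2,0,0,0,0],[0.2,0,0,0,0],[0.2,0,0,0.09,0],[0.2,0,0,0,0],[0.2,0,0,0,0]]]'; python3 to.py .4884 .0942 .0037 97.2
```

```text
time: 8.43
position: [0.4883, 0.0938, 0.0037]
tool_rot: [-2.076, -2.358, 0.0]
ft_force: [0.1, 0.2, -0.7]
grip_width: 0.336
t 8.43 pos [0.4883 0.0938 0.0037] yaw 97.26 tilt [-0. -0. -1.] F [ 0.1  0.2 -0.7] grip 0.336
 turn 0.01  shift before turn [ 0.011  0.004 -0.001]  after [ 0.011  0.004 -0.001]
```

```bash
python3 -m jog '[[[0.57,0,0,0,0],[0.57,0,0,0,0],[0.57,0,0,-0.3,0],[0.57,0,0,-1,0],[0.57,0,0,-1,0],[0.57,-0.8,0,0,0],[0.57,-0.8,0,0,0],[0.57,0,0,0,0],[0.57,0,0,0,0],[0.57,0,0,0,0]]]'
python3 - <<'E'
from h import *
im,d,K,T=grab("wrist","w4")
h=cv2.cvtColor(im,cv2.COLOR_RGB2HSV)
g=cv2.inRange(h,(50,80,40),(80,255,255));g=cv2.morphologyEx(g,cv2.MORPH_OPEN,np.ones((3,3)))
b=cv2.inRange(h,(5,80,40),(20,230,255));b[300:]=0;b[:,:150]=0;b[:,500:]=0;b=cv2.morphologyEx(b,cv2.MORPH_OPEN,np.ones((3,3)))
P=cloud(d,K,T);e=cv2.erode(g,np.ones((5,5)));zt=np.median(P[(e>0)&(d>0)][:,2]);print("zt",zt)
q=[];us=np.where(g.sum(0)>255*5)[0];print(us.min(),us.max())
for u in range(us.min()+8,us.max()-8,3): q.append(ray(u,np.where(g[:,u])[0].max()+1,zt,K,T)[:2])
vx,vy,x,y=cv2.fitLine(np.array(q,np.float32),2,0,.01,.01).ravel();print("edge ang",np.degrees(np.arctan2(vy,vx)),x,y)
c=max(cv2.findContours(b,0,2)[0],key=cv2.contourArea);q=np.array([ray(u,v,.01,K,T)[:2] for u,v in c[:,0]],np.float32);r=cv2.minAreaRect(q);print("strip visible",c[:,0].min(0),c[:,0].max(0),r)
E
python3 to.py .4405 -.2508 .12 72.4
```

```text
time: 9.68
position: [0.4964, 0.0317, 0.0959]
tool_rot: [-2.074, -2.36, -0.001]
ft_force: [-0.5, 0.1, -0.1]
grip_width: 0.569
zt 0.028479889551221688
212 415
edge ang 7.274916 0.48472285 0.12548952
strip visible [287  75] [339 167] ((0.4879850745201111, 0.10247361660003662), (0.028852609917521477, 0.05023978650569916), 7.9884467124938965)
t 9.72 pos [0.4963 0.0316 0.0958] yaw 97.38 tilt [-0.  0. -1.] F [-0.2 -0.4 -0.1] grip 0.576
 turn 5.0  shift before turn [-6.822 -2.292 -0.604]  after [-7.151  0.804 -0.604]
```

View pics/w4.png

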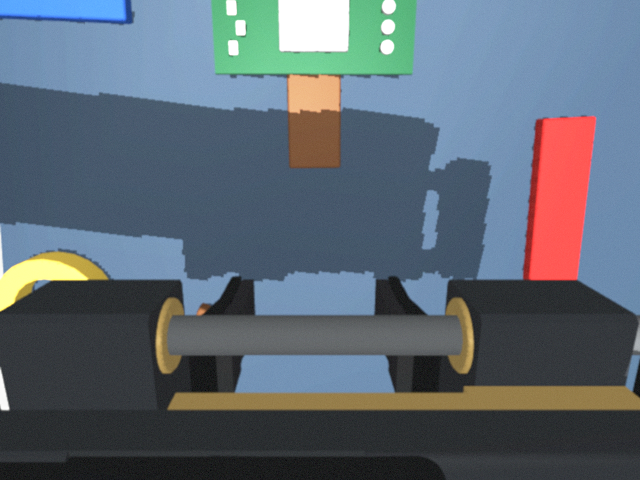

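Strip 1 lies square and centred: edge angle 7.3°, strip 8.0°, about 49 mm sticking out, 0.4 mm lateral. Now strip C.

```bash
python3 -m jog '[[[0.57,-0.7,-0.2,-0.2,1],[0.57,-0.75,-0.15,-0.2,1],[0.57,-0.75,-0.1,-0.2,1],[0.57,-0.75,0,0,1],[0.57,-0.75,0.1,0,1],[0.57,-0.75,0.1,0,0],[0.57,-0.75,0.1,0,0],[0.57,-0.75,0.1,0,0],[0.57,-0.5,0.1,0,0],[0.57,0,0,0,0]]]'
python3 to.py .4405 -.2508 .12 72.4
```

```text
time: 10.98
position: [0.4558, -0.2304, 0.1195]
tool_rot: [2.543, 1.845, -0.002]
ft_force: [-0.2, 0.9, 0.1]
grip_width: 0.569
t 10.97 pos [ 0.4558 -0.2304  0.1195] yaw 71.93 tilt [-0.001 -0.001 -1.   ] F [-0.2  0.9  0.1] grip 0.569
 turn -0.09  shift before turn [-0.603 -0.206 -0.013]  after [-0.601 -0.211 -0.013]
```

```bash
python3 -m jog '[[[0.57,-0.35,-0.12,0,-0.09],[0.57,-0.25,-0.09,0,0],[0.57,0,0,0,0],[0.57,0,0,0,0]]]'
python3 - <<'E'
from h import *
grab("wrist","w5")
from ws import ws
ws("w5",box=(150,500,0,300))
E
python3 to.py .4405 -.2508 .0037 72.4
```

```text
time: 11.48
position: [0.4419, -0.2477, 0.1198]
tool_rot: [-2.529, -1.863, -0.001]
ft_force: [0.4, -0.5, 0.1]
grip_width: 0.572
[291 111] [337 260] c 0.4519 -0.2188 size 0.0961 0.029 ang 72.55
t 11.53 pos [ 0.442  -0.2476  0.1198] yaw 72.78 tilt [ 0.  0. -1.] F [ 0.  -0.6 -0.1] grip 0.569
 turn 0.08  shift before turn [-0.087 -0.011  2.902]  after [-0.087 -0.01   2.902]
```

```bash
python3 -m jog '[[[0.57,-0.08,0.01,0.6,0.06],[0.57,0,0,1,0],[0.57,0,0,0.8,0],[0.57,0,0,0.4,0],[0.57,0,0,0.1,0],[0.57,0,0,0,0],[0.4,0,0,0,0],[0.2,0,0,0,0],[0.2,0,0,0,0],[0.2,0,0,0,0]]]' 30; python3 -m jog '[[[0.2,0,0,0,0],[0.2,0,0,0,0],[0.2,0,0,-0.3,0],[0.2,0,0,-0.7,0],[0.2,0,0,-1,0],[0.2,0,0,0,0]]]'; python3 to.py .5041 -.0298 .055 97.3
```

```text
time: 12.78
position: [0.4414, -0.2514, 0.0043]
tool_rot: [2.534, 1.856, 0.001]
ft_force: [0.5, 0.3, 4.4]
grip_width: 0.339
time: 13.52
position: [0.4433, -0.2525, 0.0869]
tool_rot: [2.531, 1.853, 0.007]
ft_force: [0.9, -0.3, -1.0]
grip_width: 0.339
t 13.53 pos [ 0.4433 -0.2525  0.0869] yaw 72.43 tilt [ 0.006 -0.001 -1.   ] F [ 0.9 -0.3 -1. ] grip 0.339
 turn -4.97  shift before turn [ 5.767 -0.232  0.798]  after [5.33  2.215 0.798]
```

```bash
python3 -m jog '[[[0.2,0.5,0,0,-1],[0.2,0.7,0.1,0,-1],[0.2,0.7,0.2,0,-1],[0.2,0.7,0.3,0,-1],[0.2,0.7,0.4,0,-0.97],[0.2,0.7,0.4,0.2,0],[0.2,0.7,0.3,0.3,0],[0.2,0.4,0.2,0.3,0],[0.2,0,0,0,0],[0.2,0,0,0,0]]]'; python3 to.py .4957 .0354 .025 97.3
```

```text
time: 14.78
position: [0.5233, -0.0484, 0.0519]
tool_rot: [2.077, 2.357, -0.001]
ft_force: [-1.0, 0.2, -1.2]
grip_width: 0.34
t 14.78 pos [ 0.5233 -0.0484  0.0519] yaw 97.23 tilt [-0.    -0.001 -1.   ] F [-1.   0.2 -1.2] grip 0.34
 turn -0.01  shift before turn [ 2.165 -0.42   0.672]  after [ 2.166 -0.417  0.672]
```

```bash
python3 -m jog '[[[0.2,0.4,-0.2,0,0],[0.2,0.6,-0.22,0,0],[0.2,0.6,0,0,0],[0.2,0.4,0,0.3,0],[0.2,0.16,0,0.37,0],[0.2,0,0,0,0],[0.2,0,0,0,0],[0.2,0,0,0,0],[0.2,0,0,0,0]]]'
cat > st.py <<'E'
from h import *
import sys
im,d,K,T=grab("wrist",sys.argv[1]);P=cloud(d,K,T)
h=cv2.cvtColor(im,cv2.COLOR_RGB2HSV);m=cv2.inRange(h,(50,80,40),(80,255,255));m=cv2.morphologyEx(m,cv2.MORPH_OPEN,np.ones((3,3)))
e=cv2.erode(m,np.ones((5,5)));zt=np.median(P[(e>0)&(d>0)][:,2]);print("board top z",zt)
us=np.where(m.sum(0)>255*8)[0];q=[ray(u,np.where(m[:200,u])[0].max()+1,zt,K,T)[:2] for u in range(us[0]+5,us[-1]-5,4) if m[:200,u].any()]
vx,vy,x,y=cv2.fitLine(np.array(q,np.float32),2,0,.01,.01).ravel();print("edge ang",np.degrees(np.arctan2(vy,vx)),"pt",x,y)
E
python3 st.py w6; python3 held.py w6; python3 to.py .4886 .0933 .0168 97.3
```

```text
time: 15.9
position: [0.4961, 0.0361, 0.0253]
tool_rot: [2.076, 2.357, 0.001]
ft_force: [0.0, 1.4, -0.8]
grip_width: 0.336
board top z 0.02849048732760659
edge ang 7.309872 pt 0.48465097 0.12553453
slope along y,x -0.11207441703193284 0.00636208628582414 z mean 0.028335463584408405
front row 65
68 275 349 centre [0.4848 0.1268 0.0091] width 0.029
200 274 352 centre [0.4913 0.0786 0.03  ] width 0.0292
270 277 351 centre [0.4951 0.0512 0.0301] width 0.0289
tcp [0.496  0.0363 0.0252]
t 15.95 pos [0.496  0.0363 0.0252] yaw 97.25 tilt [ 0.001  0.    -1.   ] F [-0.1  0.3 -0.5] grip 0.337
 turn -0.01  shift before turn [ 1.438 -0.004  0.211]  after [ 1.438 -0.003  0.211]
```

View pics/w6.png

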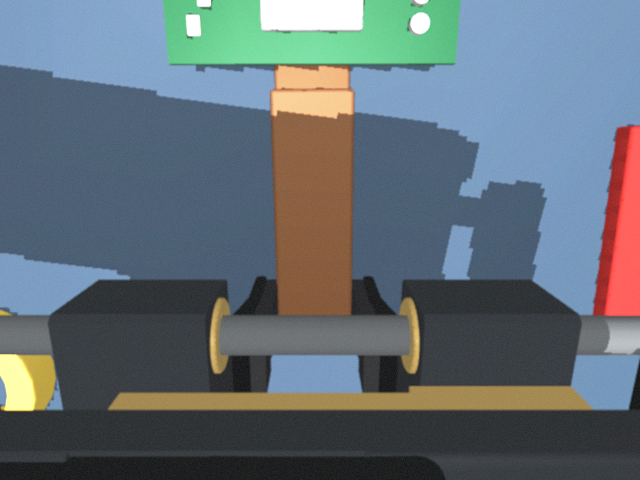

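The held strip's front end is at (275–353, 89) and lines up with strip 1. It's level, with its top 4.8 mm above the TCP, so I'll insert it with the TCP at z = 0.0178.

```bash
python3 -m jog '[[[0.2,0,0,0.185,0],[0.2,0,0,0,0],[0.2,0,0,0,0],[0.2,0.2,-0.01,0,0],[0.2,0.3,0,0,0],[0.2,0.3,0,0,0],[0.2,0.3,0,0,0],[0.2,0.26,0,0,0],[0.2,0.1,0,0,0],[0.2,0,0,0,0]]]';python3 to.py .4888 .0944 .0152 97.3
```

```text
time: 17.2
position: [0.4879, 0.0946, 0.0176]
tool_rot: [2.075, 2.358, -0.0]
ft_force: [0.8, -0.0, -0.3]
grip_width: 0.338
t 17.2 pos [0.4879 0.0946 0.0176] yaw 97.31 tilt [ 0. -0. -1.] F [ 0.8 -0.  -0.3] grip 0.338
 turn 0.0  shift before turn [-0.008  0.021  0.059]  after [-0.008  0.021  0.059]
```

```bash
python3 -m jog '[[[0.2,0,0.01,0.03,0],[0.2,0,0,0.03,0],[0.2,0,0,0,0],[0.2,0,0,0,0]]]';python3 -m jog '[[[0.57,0,0,0,0],[0.57,0,0,0,0],[0.57,0,0,0,0],[0.57,0,0,-0.3,0],[0.57,0,0,-1,0],[0.57,0,0,-1,0],[0.57,-0.8,0,0,0],[0.57,-0.8,0,0,0],[0.57,0,0,0,0],[0.57,0,0,0,0]]]'; python3 st.py w7; python3 -c "
from ws import *
ws('w7',.02,(200,450,0,260))
grab('scene','scene7');a=cv2.imread('pics/scene7.png')[160:280,380:560];b=cv2.imread('pics/w7.png')
cv2.imwrite('pics/c7.png',np.hstack([cv2.resize(a,(600,400),interpolation=2)[:,:400],b[:400,150:500]]))"; python3 to.py .4814 .1524 .08 97.3
```

```text
time: 17.7
position: [0.4883, 0.0943, 0.0152]
tool_rot: [-2.076, -2.358, -0.0]
ft_force: [-0.1, 0.4, -0.4]
grip_width: 0.34
time: 18.95
position: [0.4965, 0.0316, 0.1077]
tool_rot: [-2.076, -2.358, -0.002]
ft_force: [0.5, 0.9, 0.6]
grip_width: 0.569
board top z 0.028473973621374965
edge ang 7.2922416 pt 0.48393372 0.12538913
[288 108] [339 167] c 0.4894 0.0937 size 0.0327 0.029 ang 98.16
t 19.05 pos [0.4964 0.0321 0.1073] yaw 97.37 tilt [ 0.  0. -1.] F [-0.3  0.6  1. ] grip 0.568
 turn 0.01  shift before turn [3.03  0.015 0.683]  after [3.03  0.011 0.683]
```

View pics/c7.png

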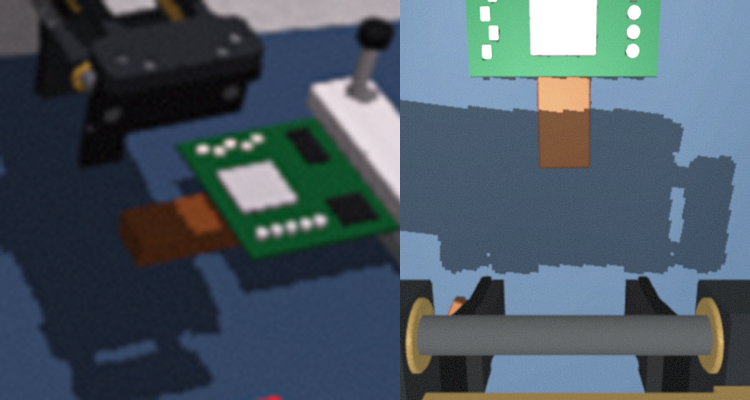

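The stack is aligned, about 49 mm sticking out. Now the press: shut the fingers and move over the can.

```bash
python3 -m jog '[[[0,0.5,0,0,0],[0,0.8,0,0,0],[0,0.8,0,0,0],[0,0.7,0,0.2,0],[0,0.23,0.01,0.5,0],[0,0,0,0,0],[0,0,0,0,0],[0,0,0,0,0]]]' 20; python3 to.py .4813 .1525 .038 97.3
```

```text
time: 20.05
position: [0.4821, 0.1508, 0.08]
tool_rot: [2.077, 2.357, 0.002]
ft_force: [-0.8, 0.4, 0.9]
grip_width: 0.008
t 20.05 pos [0.4821 0.1508 0.08  ] yaw 97.22 tilt [ 0.001  0.001 -1.   ] F [-0.8  0.4  0.9] grip 0.008
 turn -0.02  shift before turn [ 0.045 -0.016  1.05 ]  after [ 0.045 -0.016  1.05 ]
```

```bash
python3 -m jog '[[[0,0,0,0.5,0],[0,0,0,0.5,0],[0,0,0,0,0],[0,0,0,0,0],[0,0,0,0,0]]]'; python3 to.py .4813 .1525 .027 97.3; python3 -c "
from h import *
grab('wrist','w8')"
```

```text
time: 20.68
position: [0.4823, 0.1515, 0.0402]
tool_rot: [2.076, 2.357, 0.003]
ft_force: [-0.1, 0.2, 0.4]
grip_width: 0.004
t 20.68 pos [0.4823 0.1515 0.0402] yaw 97.27 tilt [ 0.002  0.001 -1.   ] F [-0.1  0.2  0.4] grip 0.004
 turn -0.01  shift before turn [ 0.029 -0.021  0.331]  after [ 0.029 -0.021  0.331]
```

View pics/w8.png

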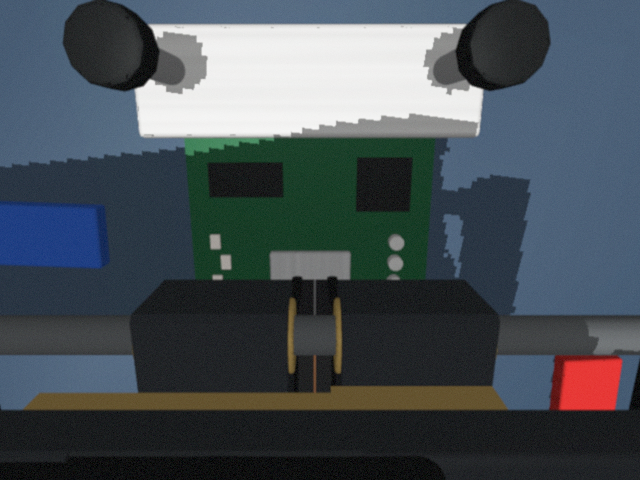

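The fingers are centred over the can (columns 270–350, seam at 315) and clear of the posts. I'll press down step by step.

```bash
python3 -m jog '[[[0,0.03,-0.02,0.1,0],[0,0,0,0.08,0],[0,0,0,0.05,0],[0,0,0,0,0],[0,0,0,0,0]]]'; python3 to.py .4813 .1525 .027 97.3;  python3 -m jog '[[[0,0,0,0.05,0],[0,0,0,0.03,0],[0,0,0,0,0],[0,0,0,0,0]]]'; python3 to.py .4813 .1525 .027 97.3
```

```text
time: 21.35
position: [0.4806, 0.1527, 0.0301]
tool_rot: [-2.076, -2.358, -0.001]
ft_force: [-0.6, 2.1, 1.3]
grip_width: 0.004
t 21.35 pos [0.4806 0.1527 0.0301] yaw 97.29 tilt [ 0.     0.001 -1.   ] F [-0.6  2.1  1.3] grip 0.004
 turn -0.0  shift before turn [-0.007  0.018  0.078]  after [-0.007  0.018  0.078]
time: 21.85
position: [0.4806, 0.1527, 0.0274]
tool_rot: [-2.075, -2.358, -0.001]
ft_force: [-1.9, 1.1, 8.7]
grip_width: 0.001
t 21.85 pos [0.4806 0.1527 0.0274] yaw 97.29 tilt [-0.     0.001 -1.   ] F [-1.9  1.1  8.7] grip 0.001
 turn -0.0  shift before turn [-0.007  0.016  0.011]  after [-0.007  0.016  0.011]
```

```bash
python3 -m jog '[[[0,0,0,0.01,0],[0,0,0,0,0],[0,0,0,0,0]]]'; python3 -m jog '[[[0,0,0,0,0],[0,0,0,0,0]]]'
```

```text
time: 22.22
position: [0.4806, 0.1527, 0.0274]
tool_rot: [-2.075, -2.357, -0.001]
ft_force: [-3.4, 1.1, 11.4]
grip_width: 0.004
time: 22.48
position: [0.4806, 0.1527, 0.0274]
tool_rot: [-2.075, -2.358, -0.001]
ft_force: [-4.2, 0.8, 10.8]
grip_width: 0.006
```

```bash
python3 -m jog '[[[0,0,0.01,0.01,0],[0,0,0,0.007,0],[0,0,0,0,0],[0,0,0,0,0],[0,0,0,0,0],[0,0,0,0,0]]]'; python3 -c "
from h import *
for i in range(6): 
    im,d,K,T=grab('wrist','w9');print(get_state()['ft_force'].round(1))
grab('top','top9');grab('scene','scene9');P=cloud(d,K,T)
g=cv2.inRange(cv2.cvtColor(im,cv2.COLOR_RGB2HSV),(50,80,30),(80,255,255));print('board top',np.median(P[(g>0)&(d>0)][:,2]))
b=cv2.imread('pics/scene9.png');cv2.imwrite('pics/c9.png',cv2.resize(b[150:330,210:560],None,fx=2.2,fy=2.2,interpolation=2))"; python3 m.py pics/top9.npz 2>/dev/null| grep strip; python3 to.py .4813 .1525 .027 97.3
```

```text
time: 23.22
position: [0.4806, 0.1527, 0.0273]
tool_rot: [-2.075, -2.357, 0.0]
ft_force: [-6.8, 0.0, 17.5]
grip_width: 0.008
[-6.7 -0.3 17.9]
[-7.3 -0.3 17.5]
[-7.2  0.7 18.6]
[-5.3  0.3 18. ]
[-6.3  0.2 17.5]
[-7.4 -1.2 18.1]
board top 0.022139962800700352
strip [305. 314.] c 0.4289 -0.0702 len 0.096 0.029 ang 72.6 z 0.0098
strip [206. 280.] c 0.4879 0.1031 len 0.051 0.03 ang -82.2 z 0.0197
strip [406. 214.] c 0.6046 -0.2419 len 0.099 0.03 ang -79.3 z 0.0101
t 23.62 pos [0.4806 0.1527 0.0274] yaw 97.28 tilt [-0.001  0.001 -1.   ] F [-7.2 -0.3 17.5] grip 0.007
 turn -0.0  shift before turn [-0.007  0.016  0.009]  after [-0.007  0.016  0.009]
```

View pics/c9.png

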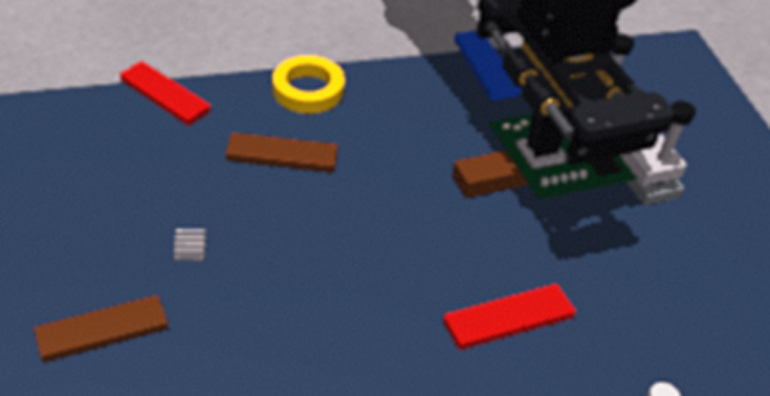

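The board rests on the stack (its top fell from 28.5 to 22.1 mm, short of the 13.5 mm stop). 18 N is near the upper limit and there's some side load, so I'll ease both.

```bash
python3 -m jog '[[[0,0,-0.02,-0.01,0],[0,0,0,0,0],[0,0,0,0,0],[0,0,0,0,0]]]'; python3 -m jog '[[[0,0,0,0,0],[0,0,0,0,0],[0,0,0,0,0],[0,0,0,0,0]]]'
```

```text
time: 24.12
position: [0.4806, 0.1527, 0.0274]
tool_rot: [-2.076, -2.358, -0.002]
ft_force: [-4.0, 0.5, 12.2]
grip_width: 0.006
time: 24.62
position: [0.4806, 0.1527, 0.0274]
tool_rot: [-2.076, -2.358, -0.002]
ft_force: [-3.0, 0.5, 11.4]
grip_width: 0.006
```

```bash
python3 -m jog '[[[0,0,-0.01,0.007,0],[0,0,0,0,0],[0,0,0,0,0],[0,0,0,0,0]]]'; python3 -m jog '[[[0,0,0,0,0],[0,0,0,0,0],[0,0,0,0,0],[0,0,0,0,0],[0,0,0,0,0],[0,0,0,0,0],[0,0,0,0,0],[0,0,0,0,0]]]'
```

```text
time: 25.12
position: [0.4806, 0.1527, 0.0274]
tool_rot: [2.076, 2.358, 0.003]
ft_force: [-4.4, 0.3, 13.2]
grip_width: 0.002
time: 26.12
position: [0.4806, 0.1527, 0.0274]
tool_rot: [2.076, 2.358, 0.003]
ft_force: [-4.1, 0.0, 13.0]
grip_width: 0.005
```

Steady at 13 N and not drifting, so I'm handing in.

```bash
python3 -c "
from h import *
print(get_state()['ft_force'].round(1)); print(job.close_job())"
```

```text
[-4.1  0.  13. ]
the job is handed in; nothing more can be done
None
```

I stacked two brown strips under the middle of the board's free edge and handed the job in at about 26 s, with the shut fingers still pressing on the can.

- **Number of strips:** the gap under the raised board measured about 25.5 mm, so its stop is near 10.5 mm. Two strips (20 mm) stop the board first, and three would not fit. The two spare strips were left where they lay.
- **Stack placement:** 48–51 mm sticks out, depending on the view. The stack is within about 1° of square and about 0.5 mm of the middle. The wrist view put both strips about 1 mm too far in, while the top view put them on target.
- **Press:** the board's top came down from 28.5 mm to about 22 mm, so it rests on the stack about 9 mm short of the holder's stop. The final push held steady at 13 N down for a second.
- **Not ideal:** about 4 N of side force was left at the fingers, and easing it only partly worked. The push briefly read about 18 N before I eased it.
- **Other objects:** I saw no bystander moved in the last view, but I did not measure them.

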